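# Rock a jammed tube block out of a bench heater

## Robot

A 7-joint arm with a two-finger parallel gripper is mounted at the origin on a cart in front of the work surface, level with it; the furniture and walls round the work are solid. World frame = base frame: x ahead of the robot, y to its left, z up, the work surface at z = 0. Lengths are in m, angles in rad, forces in N, time in s.
With the tool pointing down it reaches from about 0.4 to 0.85 m from the base axis. Payload 6.9 kg.
Tool frame: the origin (TCP) lies midway between the tips of the shut fingers; the grasp point (between the pads) lies 19 mm behind it; z points along the fingers, y is the line along which they close (so a half turn about z gives the same grasp; the last joint's range is limited). The gripper opens to 85 mm and grips with 20 to 120 N. Pads are 22 mm wide; open, the fingers measure 114 mm over their backs; the gripper's body (76 mm by 85 mm) begins 54 mm behind the grasp point. The pads swing forward as they close: fully open they stand 13 mm farther back than shut.
Start: joints at [1.319, 0.507, -0.238, 1.5, 0.126, 1.149, -0.155], TCP at [0.219, -0.585, 0.231] pointing down, gripper open.
Joint ranges: [-3.08, 3.08], [-0.24, 2.05], [-1.43, 1.35], [0, 2.5], [-1.52, 4.66], [0.17, 1.96], [-2.89, 2.89]. Speed limits (rad/s): [2.39, 2.39, 3.14, 3.14, 3.14, 3.14, 3.14].

## Interface

Orientations are given as a rotation vector (axis times angle).
In Python, from station import status, viewer, ticket gives the robot as it stands. The module is installed in compiled form; this text tells all that it offers.
- The arm moves only by the tool drive_tool, never from a script. Its argument "plan" is a list that holds one entry, the list of rows, each a list of 7 numbers: the shift along the tool's x, y, z each as a share of 100 mm, from -1 to 1, then the turn, a rotation vector about the tool's x, y, z each as a share of 60 degrees, from -1 to 1, then the finger opening in mm, from 0 to 85.4. A call has 1 to 12 rows; each row is the pose to reach, as a shift and turn from the pose commanded when the call began, along the tool's axes at that moment; what a row does not reach only later rows make up. A row lasts 1/10 s, in which the tool goes at most 50 mm and 8.59 degrees, less where a joint would pass 70% of its speed; a pose out of reach is approached as far as the arm can. A call with a number of a shift or a turn outside -1 to 1 is refused whole. A call with a gripper value outside its range is refused whole. The fingers move at their own pace and stop on an object; "squeeze" is the grip in N (left out, the last holds). Time passes only in rows, so rows that repeat a pose let the fingers close. It gives the time, the measured TCP pose, the force, the opening and the grip force at its end, in the units of the state.
- status.observe(): the state, without advancing time (a new reading comes with each control period).
- viewer.snapshot(name): name is "side" or "top" or "wrist"; returns a dict with "color" (400x640x3 uint8, red, green, blue), "fovy" (degrees; the focal length in pixels is half the picture's height over the tangent of half this angle, whatever the lens; pixels are square), "cx", "cy" (the principal point, pixels), "dist_coeffs" ([k1, k2, p1, p2, k3] as OpenCV has them; the pictures are not rectified), "world_from_camera" (4x4, takes a point from camera to world coordinates). Camera axes: x right, y down, z forward; pixel columns grow to the right and rows downward; lengths in m; the calibration is good to about 2 mm. A picture is of the moment at which its call begins. There is no depth.
- ticket.sign_off(): hands the job in; it is judged then, once.
The state is a dict: "t": time; "joints": joint angles; "joint_vel": joint speeds; "effort": joint torques, N m; "ee_pos": TCP position; "tcp_rot": TCP orientation; "wrist_force": force on the tool from outside, world axes, zero at the start; "wrist_torque": the same for the moment, N m; "opening": finger opening in m; "grasp_force": force on a finger pad.
Only numpy, scipy, OpenCV 4.12 (cv2) and the standard library are available. Lean on these libraries where they do the work, as an engineer would, in place of code of your own. Each camera call takes 0.05 s, during which the arm holds its last target. There are 200 camera calls.

## Task

The aluminium tube block sits jammed in the well of the small (cold) block heater, and a straight pull would only lift the whole heater. Take the block by its upright handle, rock it to the left first, then to the right, and so on side to side along the long way of the heater until it walks free, with the heater staying down on the bench. Finish while still holding the block, level and still, just clear above its well (about two centimetres above the heater's top); do not put it down, and leave the other things alone.

Things in the scene. Friction and masses are not known exactly. Their poses are not given: they have to be found in the camera images.
- heater: low dry block heater, grey base, white top, 150 (x) x 220 (y) x 75 (z) mm, loose on the bench on rubber feet, 1.3 to 1.7 kg, so 13 to 17 N upward lift it. Origin: centre of its underside; z up. The front with the display faces its -x; its long way is y, +y being the left for someone who looks at that front
- well_mouth (a point): centre of the mouth of the heater's well, level with the heater's top (75 mm above the bench), axes as the heater's. The well is rectangular, 46 (x) x 66 (y) mm, 30 mm deep, flat-floored
- plungers (a point): on the well's centre line, 18 mm above the well's floor: the height of four spring ball plungers in the well's two long walls, at y = -22 and +22 mm from here. They clamp the block's sides by friction (about 5 to 9 N each, together clearly more than the heater weighs) until the block's foot has risen past them
- block: aluminium tube block 42 (x) x 60 (y) x 42 (z) mm, 0.3 kg, four 9 mm tube holes; in the middle of its top a black upright handle 16 (x) x 34 (y) mm, 45 mm tall. Origin: centre of its underside; z up. It starts fully down in the well, axes along the heater's, 12 mm of the aluminium above the heater's top. With 3 mm of room at each y end it can tilt about 0.2 rad to the heater's left or right
- handle_top (a point): middle of the top face of the block's handle, 87 mm above the block's foot. Leaning the block to one side about the plungers on that side, as a pivot, lifts its other side with about half the force of a straight pull; each swing the other way then gains some mm
- petri: bystander: flat clear round dish, 60 mm across, 16 mm high, beside the heater's -y end; origin at the centre of its underside
- oil: bystander: small brown bottle, 23 mm across, 58 mm high, beside the heater's +y end; origin at the centre of its underside
- timer: bystander: white bench timer, 62 x 62 x 19 mm; origin at the centre of its underside
- cover_box: bystander: small card box, 30 x 50 x 14 mm; origin at the centre of its underside
- counter: bystander: round hand tally counter, 55 x 69 x 19 mm; origin at the centre of its underside
- violet: bystander: round bottle with white cap, 40 mm across, 88 mm high; origin at the centre of its underside

How it is judged:
By the outcome, as a careful person would: the job done as asked, in the order asked, and still so for the second after the job is handed in, while the arm keeps its last pose, push and grip.
It also fails if it takes over 32 s, if anything falls off the work surface, if the arm or the gripper's body presses on something with over 40 N, if the wrist force passes 120 N, or if a joint passes its speed limit or range.

## Working session

There is one attempt and no reset: what is moved stays moved. The work goes in short steps, Python scripts to look and compute and a tool call to move; the robot and the scene stay as the last step left them, time stands still between calls to the robot, and variables do not carry over. Pictures are saved under pics/ and viewed, at most 10 in all, crops included, and the job is handed in when it is done.

Besides the shell and the picture viewer there is one more tool, called by a JSON object that holds its "name" and its "arguments", one argument or row to a line. drive_tool: Moves the arm, as the interface text tells. Shift numbers are shares of 100 mm and turn numbers shares of 60 degrees, none past 1 either way. Its arguments: {"type":"object","properties":{"plan":{"type":"array"},"squeeze":{"type":"number"}},"required":["plan"]}

```bash
mkdir -p pics
cat > h.py <<'E'
import numpy as np,cv2
from scipy.spatial.transform import Rotation as R
from station import status,viewer,ticket
def snap(n,f=None):
    s=viewer.snapshot(n)
    if f: cv2.imwrite('pics/'+f,s['color'][:,:,::-1])
    return s
def KD(s):
    f=200/np.tan(np.radians(s['fovy'])/2)
    return np.array([[f,0,s['cx']],[0,f,s['cy']],[0,0,1.]]),np.array(s['dist_coeffs'],float)
def ray(s,px,z):
    K,D=KD(s); u=cv2.undistortPoints(np.array(px,float).reshape(-1,1,2),K,D).reshape(-1,2)
    T=np.array(s['world_from_camera']); d=np.c_[u,np.ones(len(u))]@T[:3,:3].T; o=T[:3,3]
    return o+d*((z-o[2])/d[:,2])[:,None]
def proj(s,P):
    K,D=KD(s); T=np.linalg.inv(np.array(s['world_from_camera']))
    return cv2.projectPoints(np.array(P,float).reshape(-1,3),cv2.Rodrigues(T[:3,:3])[0],T[:3,3],K,D)[0].reshape(-1,2)
E
python3 - <<'E'
from h import *
for n in ['top','side']:
    s=snap(n,n+'0.png'); print(n,s['fovy'],np.round(s['world_from_camera'],3).tolist())
print(status.observe())
E
```

```text
top 45.1710348279431 [[0.003, -0.981, 0.196, 0.302], [-1.0, -0.008, -0.024, -0.176], [0.025, -0.196, -0.98, 1.302], [0.0, 0.0, 0.0, 1.0]]
side 42.11421904803952 [[0.945, -0.217, 0.244, 0.226], [-0.326, -0.593, 0.736, -1.098], [-0.015, -0.775, -0.632, 0.879], [0.0, 0.0, 0.0, 1.0]]
{'t': 0.1, 'joints': array([ 1.3185247 ,  0.50828106, -0.23756667,  1.5010314 ,  0.12572764,
        1.1489025 , -0.15480453]), 'joint_vel': array([-0.00038021, -0.00088714, -0.00092063, -0.00256712,  0.00126183,
        0.00030142,  0.00026656]), 'effort': array([-5.71958852e-03, -6.21836400e+01, -2.19504297e+00, -2.50208044e+01,
        1.25278422e-02,  7.74862681e-03,  2.17828102e-05]), 'ee_pos': array([ 0.21865104, -0.58502541,  0.23050138]), 'tcp_rot': array([-3.08987671e+00, -5.58785780e-01,  5.07910547e-04]), 'wrist_force': array([ 0.18706151, -0.57554193, -0.96700983]), 'wrist_torque': array([-0.01568126,  0.05509657,  0.06833999]), 'grasp_force': 0.0, 'opening': 0.08502753034056541}
```

View pics/top0.png

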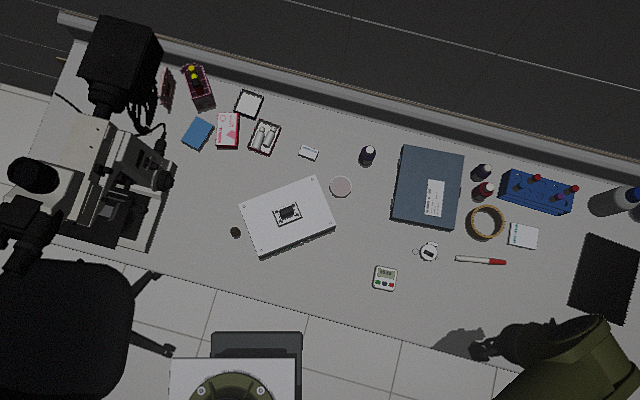

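View pics/side0.png

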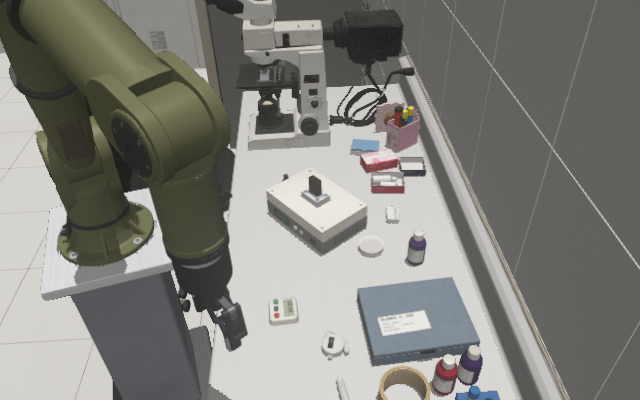

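The heater shows at about (287,216) in the top view, with its handle at about (287,212). The oil bottle is at (235,233) and the petri dish at (341,187). In the side view the handle is at (315,186).

Run:
```python
from h import *
s=snap('top'); im=s['color']; g=im.min(axis=2)
roi=im[165:270,225:350]; cv2.imwrite('pics/crop1.png',cv2.resize(roi[:,:,::-1],None,fx=5,fy=5,interpolation=cv2.INTER_CUBIC))
for th in (150,165,175,185,195):
    m=(g>th).astype(np.uint8); m[:160]=0;m[275:]=0;m[:,:225]=0;m[:,345:]=0
    c=max(cv2.findContours(m,0,2)[0],key=cv2.contourArea)
    b=cv2.boxPoints(cv2.minAreaRect(c)); print(th,cv2.contourArea(c),b.round(1).tolist())
    P=ray(s,b,.075); print(P.mean(0).round(4),[round(float(np.linalg.norm(P[i]-P[i-1])),4) for i in range(4)],[round(float(np.degrees(np.arctan2(*(P[i]-P[i-1])[1::-1]))),1) for i in range(4)])
```

```text
150 4473.5 [[236.8000030517578, 204.10000610351562], [315.3999938964844, 172.60000610351562], [336.1000061035156, 224.3000030517578], [257.5, 255.8000030517578]]
[ 0.5141 -0.1364  0.075 ] [0.1448, 0.2208, 0.1474, 0.2163] [23.1, -67.1, -158.6, 112.2]
165 36.5 [[278.5, 223.60000610351562], [294.8999938964844, 206.0], [301.1000061035156, 211.6999969482422], [284.79998779296875, 229.3000030517578]]
[ 0.5042 -0.1446  0.075 ] [0.022, 0.0623, 0.0222, 0.0622] [47.4, -41.8, -132.9, 138.0]
175 0.0 [[259.0, 255.0], [259.0, 255.0], [258.0, 255.0], [258.0, 255.0]]
[ 0.4076 -0.0664  0.075 ] [0.0025, 0.0, 0.0025, 0.0] [-89.7, 0.0, 90.3, 0.0]
185 0.0 [[301.0, 242.0], [301.0, 242.0], [301.0, 242.0], [301.0, 242.0]]
[ 0.4412 -0.1739  0.075 ] [0.0, 0.0, 0.0, 0.0] [0.0, 0.0, 0.0, 0.0]
195 0.0 [[301.0, 242.0], [301.0, 242.0], [301.0, 242.0], [301.0, 242.0]]
[ 0.4412 -0.1739  0.075 ] [0.0, 0.0, 0.0, 0.0] [0.0, 0.0, 0.0, 0.0]
```

View pics/crop1.png

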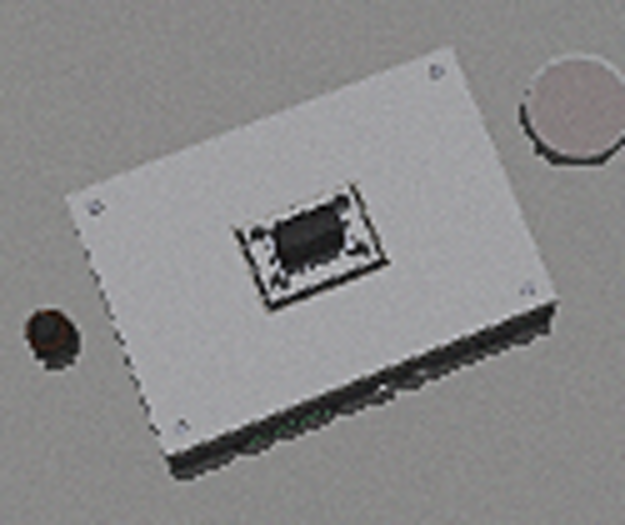

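The crop shows the heater with its long axis running left to right and tilted. The dark display front faces the bottom of the image, which is the robot side. The well's rim is around crop point (311,246), or image (287,214). The oil bottle is at the image-left end, so image-left is the heater's +y, meaning "left".

Run:
```python
from h import *
s=snap('top')
c=(np.array([[237,228],[352,185],[385,262],[270,308]])+.5)/5-.5+[225,165]
P=ray(s,c,.075); print('well',P.mean(0).round(4))
o=status.observe(); Rm=R.from_rotvec(o['tcp_rot']).as_matrix(); print(Rm.round(3).tolist())
for tgt in ([.514,-.136,.2305],P.mean(0)): print((Rm.T@(np.array(tgt)-o['ee_pos'])).round(4))
im=s['color'][200:225,272:304].max(axis=2); m=(im<60).astype(np.uint8)
n,l,st,ce=cv2.connectedComponentsWithStats(m); print(st.tolist(),ce.round(1).tolist())
```

```text
well [ 0.5143 -0.1367  0.075 ]
[[0.937, 0.35, -0.0], [0.35, -0.937, 0.001], [-0.0, -0.001, -1.0]]
[ 0.4339 -0.3173  0.0006]
[ 0.434  -0.3164  0.1561]
[[0, 0, 32, 25, 602], [23, 2, 1, 1, 1], [7, 4, 20, 16, 149], [24, 4, 1, 1, 1], [26, 9, 1, 1, 1], [0, 11, 2, 3, 3], [3, 11, 3, 2, 6], [2, 15, 2, 3, 3], [28, 14, 1, 1, 1], [11, 16, 20, 9, 25], [4, 20, 2, 4, 4], [7, 20, 3, 2, 4]] [[15.8, 11.5], [23.0, 2.0], [14.8, 12.2], [24.0, 4.0], [26.0, 9.0], [0.7, 12.0], [4.0, 11.5], [2.3, 16.0], [28.0, 14.0], [21.0, 20.3], [4.5, 21.5], [8.0, 20.8]]
```

{"name": "drive_tool", "arguments": {
  "plan": [
    [[0.5,-0.35,0,0,0,0,85],[0.9,-0.7,0,0,0,0,85],[1,-0.75,0,0,0,0,85]]
  ],
  "squeeze": 110
}}

```text
t: 0.5
ee_pos: [0.2887, -0.4761, 0.2313]
tcp_rot: [-3.089, -0.564, -0.002]
wrist_force: [0.2, -0.4, 0.7]
opening: 0.0851
grasp_force: 0.0
```

{"name": "drive_tool", "arguments": {
  "plan": [
    [[0.4,-0.3,0,0,0,0,85],[0.8,-0.6,0,0,0,0,85],[1,-0.75,0,0,0,0,85]]
  ]
}}

```text
t: 0.8
ee_pos: [0.3562, -0.3706, 0.2315]
tcp_rot: [-3.089, -0.566, -0.002]
wrist_force: [0.3, -0.8, -0.1]
opening: 0.0849
grasp_force: 0.0
```

{"name": "drive_tool", "arguments": {
  "plan": [
    [[0.4,-0.3,0,0,0,0,85],[0.8,-0.6,0,0,0,0,85],[1,-0.75,0,0,0,0,85]]
  ]
}}

```text
t: 1.1
ee_pos: [0.4233, -0.2652, 0.2315]
tcp_rot: [-3.089, -0.566, -0.002]
wrist_force: [-0.1, -0.3, -0.6]
opening: 0.0851
grasp_force: 0.0
```

{"name": "drive_tool", "arguments": {
  "plan": [
    [[0.4,-0.3,0,0,0,0,85],[0.8,-0.6,0,0,0,0,85],[1,-0.75,0,0,0,0,85],[1,-0.75,0,0,0,0,85]]
  ]
}}

```text
t: 1.5
ee_pos: [0.4906, -0.1597, 0.2314]
tcp_rot: [-3.088, -0.57, -0.003]
wrist_force: [0.1, -0.3, -0.4]
opening: 0.0849
grasp_force: 0.0
```

{"name": "drive_tool", "arguments": {
  "plan": [
    [[0.2,-0.1,0,0,0,-0.033,85],[0.34,-0.17,0,0,0,-0.033,85],[0.34,-0.17,0,0,0,-0.033,85],[0.34,-0.17,0,0,0,-0.033,85]]
  ]
}}

```text
t: 1.9
ee_pos: [0.514, -0.1371, 0.231]
tcp_rot: [3.081, 0.611, -0.001]
wrist_force: [0.1, -1.1, -0.8]
opening: 0.0851
grasp_force: 0.0
```

Run:
```python
from h import *
s=snap('wrist','w1.png'); o=status.observe(); print(o)
np.save('w1.npy',s['world_from_camera']);print(np.round(s['world_from_camera'],3).tolist())
```

```text
{'t': 1.95, 'joints': array([ 0.48644843,  0.37508199, -0.38671086,  1.74368268,  0.16020505,
        1.05458141, -1.13532907]), 'joint_vel': array([ 8.52951543e-03, -4.01744207e-03,  4.29873966e-03,  2.75525229e-03,
       -1.16751233e-03, -9.17324225e-05, -9.09396874e-04]), 'effort': array([-7.20957387e-01, -5.03786910e+01, -3.47946838e+00, -2.38556242e+01,
       -5.08483546e-02, -3.34070739e-02, -1.89901813e-02]), 'ee_pos': array([ 0.51373001, -0.1375038 ,  0.23109199]), 'tcp_rot': array([ 3.08148062e+00,  6.10075988e-01, -1.44039978e-03]), 'wrist_force': array([ 0.22513067, -0.03395383,  0.20372293]), 'wrist_torque': array([-0.07466614, -0.01788766, -0.0033015 ]), 'grasp_force': 0.0, 'opening': 0.08509465918484652}
[[0.383, -0.875, -0.295, 0.59], [-0.924, -0.363, -0.122, -0.107], [-0.001, 0.319, -0.948, 0.374], [0.0, 0.0, 0.0, 1.0]]
```

View pics/w1.png

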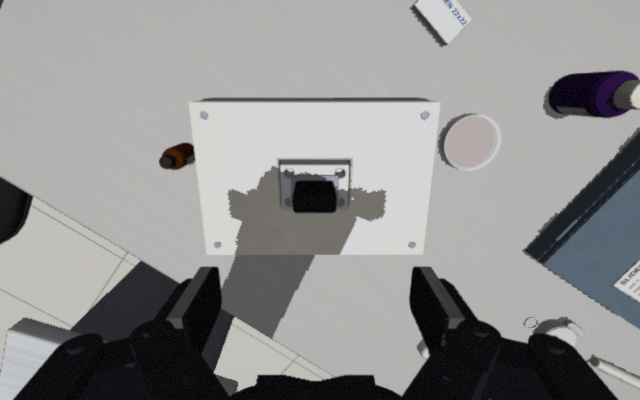

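The wrist view shows the heater square in the image, with its top corners at about (191,100), (439,100), (425,255) and (206,255). The handle is at about (292–336, 178–213).

Run:
```python
from h import *
s=snap('wrist'); im=s['color']; a=np.array(s['color']).max(axis=2)
m=(a[165:225,285:345]<45).astype(np.uint8)
n,l,st,ce=cv2.connectedComponentsWithStats(m); i=1+st[1:,4].argmax(); print(st[i])
q=(l==i); 
for r in (195,200,205,208,210,212): x=np.where(q[r-165])[0]+285; print(r,x.min() if len(x) else None,x.max() if len(x) else None)
b=st[i]; x0=285+b[0];x1=x0+b[2];yb=165+b[1]+b[3]
m=(im.min(axis=2)>185).astype(np.uint8); c=max(cv2.findContours(m,0,2)[0],key=cv2.contourArea); h=cv2.convexHull(c)
ap=cv2.approxPolyDP(h,6,True)[:,0]; print(ap.tolist())
print(ray(s,ap,.075).round(4).tolist())
E2=ray(s,[[x0,yb],[x1,yb]],.132)
yaw=np.radians(22.5);ux=np.array([np.cos(yaw),np.sin(yaw),0]);print('edge',E2.round(4).tolist(),np.linalg.norm(E2[0]-E2[1]),'handle',(E2.mean(0)+.008*ux).round(4))
```

```text
[   7   15   44   32 1317]
195 292 335
200 292 335
205 292 335
208 293 335
210 294 334
212 None None
[[440, 102], [422, 254], [205, 252], [188, 102]]
[[0.6216, -0.2098, 0.075], [0.4872, -0.265, 0.075], [0.4064, -0.0641, 0.075], [0.5389, -0.01, 0.075]]
edge [[0.5003, -0.1247, 0.132], [0.5134, -0.1562, 0.132]] 0.03414008171982719 handle [ 0.5142 -0.1374  0.132 ]
```

{"name": "drive_tool", "arguments": {
  "plan": [
    [[0,0,0.3,0,0,0,85],[0,0,0.6,0,0,0,80],[0,0,0.8,0,0,0,70],[0,0,0.8,0,0,0,70]]
  ]
}}

```text
t: 2.4
ee_pos: [0.5121, -0.1373, 0.149]
tcp_rot: [-3.08, -0.61, 0.008]
wrist_force: [0.3, -0.3, -0.1]
opening: 0.0701
grasp_force: 0.0
```

{"name": "drive_tool", "arguments": {
  "plan": [
    [[0,0,0.2,0,0,0,70],[0,0,0.4,0,0,0,70],[0,0,0.55,0,0,0,65],[0,0,0.55,0,0,0,60],[0,0,0.55,0,0,0,50]]
  ]
}}

```text
t: 2.9
ee_pos: [0.5148, -0.137, 0.0973]
tcp_rot: [3.081, 0.611, 0.001]
wrist_force: [0.1, -0.3, -0.3]
opening: 0.0504
grasp_force: 0.0
```

Run:
```python
from h import *
s=snap('wrist','w2.png'); o=status.observe(); print({k:np.round(o[k],3) for k in ('t','ee_pos','wrist_force','opening')})
```

```text
{'t': np.float64(2.95), 'ee_pos': array([ 0.515, -0.137,  0.098]), 'wrist_force': array([ 0.246, -0.458,  0.947]), 'opening': np.float64(0.05)}
```

View pics/w2.png

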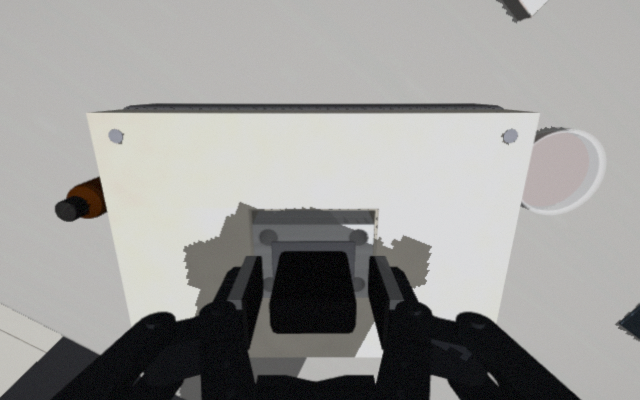

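The handle sits centred between the fingers (handle 271–356, finger faces at about 262 and 368), so I'll close on it.

{"name": "drive_tool", "arguments": {
  "plan": [
    [[0,0,0.03,0,0,0,40],[0,0,0.03,0,0,0,36],[0,0,0.03,0,0,0,25],[0,0,0.03,0,0,0,15],[0,0,0.03,0,0,0,15],[0,0,0.03,0,0,0,15]]
  ],
  "squeeze": 110
}}

```text
t: 3.55
ee_pos: [0.5144, -0.1362, 0.0939]
tcp_rot: [3.081, 0.613, 0.001]
wrist_force: [-1.6, 1.5, 5.8]
opening: 0.0326
grasp_force: 108.9
```

{"name": "drive_tool", "arguments": {
  "plan": [
    [[0,-0.009,-0.006,-0.024,0,0,15],[0,-0.018,-0.012,-0.048,0,0,15],[0,-0.018,-0.012,-0.048,0,0,15],[0,-0.018,-0.012,-0.048,0,0,15]]
  ]
}}

```text
t: 3.95
ee_pos: [0.5136, -0.1338, 0.0952]
tcp_rot: [3.033, 0.605, 0.016]
wrist_force: [-2.0, 3.3, 8.2]
opening: 0.0328
grasp_force: 110.5
```

```bash
cat > k.py <<'E'
import numpy as np
# pose (y,z,th): block foot-centre mm in heater frame (floor=0), th lean left. TCP 49 above foot
def tcp(p): y,z,t=p; return np.array([y+49*np.sin(t),z+49*np.cos(t),t])
def pivot(p,py,pz,th): # turn block about heater-fixed point to lean th
    y,z,t=p; d=th-t; r=np.array([y-py,z-pz]); c,s=np.cos(d),np.sin(d)
    return (py+r[0]*c+r[1]*s, pz-r[0]*s+r[1]*c, th)
def row(a,b):
    A,B=tcp(a),tcp(b); dy,dz=(B-A)[:2]; c,s=np.cos(a[2]),np.sin(a[2])
    return [round(float(v),3) for v in (-(dy*c-dz*s)/100,-(dy*s+dz*c)/100,-(b[2]-a[2])/1.0472)]
def corners(p):
    y,z,t=p; c,s=np.cos(t),np.sin(t)
    return [(round(float(y+u*c+v*s),1),round(float(z-u*s+v*c),1)) for u,v in((30,0),(-30,0),(30,30),(-30,30))]
E
python3 - <<'E'
from k import *
p0=(0,0,0); p1=pivot(p0,25,14,.05); p2=pivot(p1,25,14,.15)
for t in (.08,.11,.15): print('L',row(p1,pivot(p1,25,14,t)))
print(p2,corners(p2))
for py in (-22,-24):
    p3=pivot(p2,py,15,-.15)
    for t in (.07,0,-.08,-.15): print('R',py,row(p2,pivot(p2,py,15,t)))
    print(p3,corners(p3))
E
```

```text
L [-0.011, -0.007, -0.029]
L [-0.021, -0.014, -0.057]
L [-0.036, -0.023, -0.095]
(np.float64(-1.81141080303145), np.float64(3.8931582207353888), 0.15) [(27.9, -0.6), (-31.5, 8.4), (32.3, 29.1), (-27.0, 38.0)]
R -22 [0.033, -0.016, 0.076]
R -22 [0.064, -0.028, 0.143]
R -22 [0.099, -0.038, 0.22]
R -22 [0.131, -0.046, 0.286]
(np.float64(0.5691921017941497), np.float64(10.355364821012781), -0.15) [(30.2, 14.8), (-29.1, 5.9), (25.7, 44.5), (-33.6, 35.5)]
R -24 [0.034, -0.018, 0.076]
R -24 [0.064, -0.031, 0.143]
R -24 [0.1, -0.043, 0.22]
R -24 [0.133, -0.051, 0.286]
(np.float64(0.479865080045363), np.float64(10.946405234335458), -0.15) [(30.1, 15.4), (-29.2, 6.5), (25.7, 45.1), (-33.7, 36.1)]
```

{"name": "drive_tool", "arguments": {
  "plan": [
    [[0,-0.011,-0.007,-0.029,0,0,15],[0,-0.021,-0.014,-0.057,0,0,15],[0,-0.036,-0.023,-0.095,0,0,15],[0,-0.036,-0.023,-0.095,0,0,15],[0,-0.036,-0.023,-0.095,0,0,15]]
  ]
}}

```text
t: 4.45
ee_pos: [0.5123, -0.1305, 0.0977]
tcp_rot: [2.936, 0.585, 0.045]
wrist_force: [-4.6, 4.5, 11.9]
opening: 0.0328
grasp_force: 111.8
```

Run:
```python
from h import *
snap('wrist','w3.png')
s=snap('side'); cv2.imwrite('pics/s3.png',cv2.resize(s['color'][130:280,240:400,::-1],None,fx=4,fy=4))
o=status.observe(); print({k:np.round(o[k],3) for k in ('t','ee_pos','wrist_force','wrist_torque')})
```

```text
{'t': np.float64(4.55), 'ee_pos': array([ 0.512, -0.131,  0.098]), 'wrist_force': array([-4.402,  4.088, 11.642]), 'wrist_torque': array([ 0.775,  0.858, -0.079])}
```

View pics/w3.png

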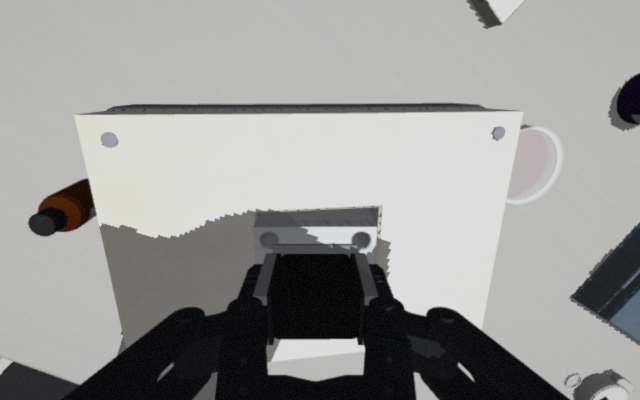

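The block leans left as commanded, the heater is flat, and fz of +12 N means the tool is pressing down. Next I rock right about the right plungers.

{"name": "drive_tool", "arguments": {
  "plan": [
    [[0,0.016,-0.008,0.038,0,0,15],[0,0.033,-0.016,0.076,0,0,15],[0,0.049,-0.022,0.11,0,0,15],[0,0.064,-0.028,0.143,0,0,15],[0,0.064,-0.028,0.143,0,0,15],[0,0.064,-0.028,0.143,0,0,15]]
  ]
}}

```text
t: 5.15
ee_pos: [0.5142, -0.1364, 0.0997]
tcp_rot: [-3.081, -0.612, 0.001]
wrist_force: [0.8, 3.2, -5.9]
opening: 0.0326
grasp_force: 111.3
```

Run:
```python
from k import *
p2=pivot(pivot((0,0,0),25,14,.05),25,14,.15); a=pivot(p2,-22,15,0); print(a)
for py in (-18,-20):
  for t in (-.05,-.1,-.15): b=pivot(a,py,15,t); print(py,row(a,b))
  print(b,corners(b))
```

```text
(np.float64(-0.3783212045324167), np.float64(7.034821148323122), 0)
-18 [0.021, -0.008, 0.048]
-18 [0.042, -0.016, 0.095]
-18 [0.063, -0.022, 0.143]
(np.float64(0.6141077900499814), np.float64(9.757612291118384), -0.15) [(30.3, 14.2), (-29.0, 5.3), (25.8, 43.9), (-33.5, 34.9)]
-20 [0.021, -0.009, 0.048]
-20 [0.042, -0.018, 0.095]
-20 [0.064, -0.025, 0.143]
(np.float64(0.5916499459220679), np.float64(10.056488556065585), -0.15) [(30.3, 14.5), (-29.1, 5.6), (25.8, 44.2), (-33.6, 35.2)]
```

{"name": "drive_tool", "arguments": {
  "plan": [
    [[0,0.01,-0.004,0.024,0,0,15],[0,0.021,-0.008,0.048,0,0,15],[0,0.031,-0.012,0.07,0,0,15],[0,0.042,-0.016,0.095,0,0,15],[0,0.053,-0.019,0.12,0,0,15],[0,0.063,-0.022,0.143,0,0,15],[0,0.063,-0.022,0.143,0,0,15]]
  ]
}}

```text
t: 5.85
ee_pos: [0.5168, -0.1435, 0.1024]
tcp_rot: [-2.935, -0.58, 0.045]
wrist_force: [-1.3, 2.8, -7.5]
opening: 0.033
grasp_force: 112.0
```

Run:
```python
from k import *
a=pivot(pivot(pivot(pivot((0,0,0),25,14,.05),25,14,.15),-22,15,0),-18,15,-.15)
for py in (19,):
  for t in (-.1,-.05,0,.05,.1,.15): b=pivot(a,py,17,t); print(py,row(a,b),corners(b))
```

```text
19 [-0.023, -0.009, -0.048] [(30.1, 13.7), (-29.6, 7.7), (27.1, 43.5), (-32.6, 37.5)]
19 [-0.045, -0.017, -0.095] [(29.9, 13.1), (-30.0, 10.1), (28.4, 43.1), (-31.5, 40.1)]
19 [-0.069, -0.024, -0.143] [(29.7, 12.6), (-30.3, 12.6), (29.7, 42.6), (-30.3, 42.6)]
19 [-0.092, -0.029, -0.191] [(29.5, 12.1), (-30.4, 15.1), (31.0, 42.0), (-28.9, 45.0)]
19 [-0.116, -0.034, -0.239] [(29.2, 11.5), (-30.5, 17.5), (32.2, 41.4), (-27.5, 47.4)]
19 [-0.14, -0.037, -0.286] [(29.0, 11.0), (-30.4, 20.0), (33.4, 40.7), (-25.9, 49.7)]
```

{"name": "drive_tool", "arguments": {
  "plan": [
    [[0,-0.012,-0.005,-0.024,0,0,15],[0,-0.023,-0.009,-0.048,0,0,15],[0,-0.045,-0.017,-0.095,0,0,15],[0,-0.057,-0.02,-0.119,0,0,15],[0,-0.069,-0.024,-0.143,0,0,15],[0,-0.069,-0.024,-0.143,0,0,15]]
  ]
}}

```text
t: 6.45
ee_pos: [0.5143, -0.1363, 0.1064]
tcp_rot: [3.079, 0.614, 0.0]
wrist_force: [-0.9, 0.7, -4.8]
opening: 0.0327
grasp_force: 112.5
```

{"name": "drive_tool", "arguments": {
  "plan": [
    [[0,-0.012,-0.003,-0.024,0,0,15],[0,-0.024,-0.007,-0.048,0,0,15],[0,-0.036,-0.01,-0.072,0,0,15],[0,-0.048,-0.014,-0.095,0,0,15],[0,-0.06,-0.017,-0.119,0,0,15],[0,-0.072,-0.02,-0.143,0,0,15],[0,-0.072,-0.02,-0.143,0,0,15]]
  ]
}}

```text
t: 7.15
ee_pos: [0.5119, -0.1301, 0.1091]
tcp_rot: [2.935, 0.584, 0.045]
wrist_force: [-3.4, 1.1, 5.2]
opening: 0.0329
grasp_force: 113.8
```

Run:
```python
from h import *
s=snap('side'); cv2.imwrite('pics/s4.png',cv2.resize(s['color'][130:280,240:400,::-1],None,fx=4,fy=4))
o=status.observe(); print({k:np.round(o[k],3) for k in ('t','ee_pos','wrist_force','wrist_torque')})
```

```text
{'t': np.float64(7.2), 'ee_pos': array([ 0.512, -0.13 ,  0.109]), 'wrist_force': array([-3.898,  1.813,  6.368]), 'wrist_torque': array([ 0.128,  1.146, -0.182])}
```

View pics/s4.png

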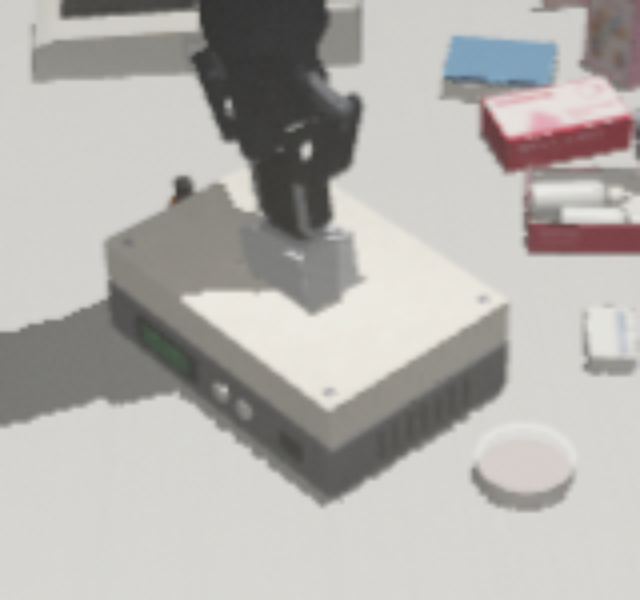

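The block leans left with its right side well up, and the heater is flat on the bench. Next is a swing right.

Run:
```python
from k import *
a=pivot(pivot(pivot(pivot(pivot((0,0,0),25,14,.05),25,14,.15),-22,15,0),-18,15,-.15),19,17,.15)
for t in (.1,.05,0,-.04,-.08,-.12): b=pivot(a,-20,20,t); print(row(a,b),corners(b))
lv=(0,b[1]+1.5,0); print(b,row(b,lv))
```

```text
[0.024, -0.009, 0.048] [(29.3, 13.5), (-30.4, 19.5), (32.3, 43.3), (-27.4, 49.3)]
[0.048, -0.017, 0.095] [(29.6, 16.0), (-30.3, 19.0), (31.1, 45.9), (-28.8, 48.9)]
[0.073, -0.024, 0.143] [(29.7, 18.4), (-30.3, 18.4), (29.7, 48.4), (-30.3, 48.4)]
[0.093, -0.029, 0.181] [(29.8, 20.4), (-30.2, 18.0), (28.6, 50.4), (-31.4, 48.0)]
[0.113, -0.033, 0.22] [(29.7, 22.4), (-30.1, 17.6), (27.3, 52.3), (-32.5, 47.5)]
[0.134, -0.035, 0.258] [(29.6, 24.4), (-30.0, 17.2), (26.0, 54.2), (-33.6, 47.0)]
(np.float64(-0.20759895261287342), np.float64(20.82357849643749), -0.12) [-0.063, -0.011, -0.115]
```

{"name": "drive_tool", "arguments": {
  "plan": [
    [[0,0.012,-0.005,0.024,0,0,15],[0,0.024,-0.009,0.048,0,0,15],[0,0.048,-0.017,0.095,0,0,15],[0,0.073,-0.024,0.143,0,0,15],[0,0.093,-0.029,0.181,0,0,15],[0,0.113,-0.033,0.22,0,0,15],[0,0.134,-0.035,0.258,0,0,15],[0,0.134,-0.035,0.258,0,0,15]]
  ]
}}

```text
t: 8.0
ee_pos: [0.5176, -0.1431, 0.1149]
tcp_rot: [-2.964, -0.585, 0.032]
wrist_force: [-4.5, 0.8, 7.6]
opening: 0.0329
grasp_force: 114.1
```

{"name": "drive_tool", "arguments": {
  "plan": [
    [[0,-0.02,-0.004,-0.038,0,0,15],[0,-0.042,-0.008,-0.077,0,0,15],[0,-0.063,-0.011,-0.115,0,0,15],[0,-0.063,-0.011,-0.115,0,0,15],[0,-0.063,-0.011,-0.115,0,0,15]]
  ]
}}

```text
t: 8.5
ee_pos: [0.5151, -0.1365, 0.1159]
tcp_rot: [-3.081, -0.612, -0.002]
wrist_force: [0.4, 0.1, -2.6]
opening: 0.0326
grasp_force: 112.9
```

The force now reads only about the block's weight, so it is free. I lift it to about 20 mm above the heater's top.

{"name": "drive_tool", "arguments": {
  "plan": [
    [[0,0,-0.04,0,0,0,15],[0,0,-0.08,0,0,0,15],[0,0,-0.14,0,0,0,15],[0,0,-0.2,0,0,0,15],[0,0,-0.25,0,0,0,15],[0,0,-0.28,0,0,0,15],[0,0,-0.28,0,0,0,15],[0,0,-0.28,0,0,0,15],[0,0,-0.28,0,0,0,15],[0,0,-0.28,0,0,0,15]]
  ]
}}

```text
t: 9.5
ee_pos: [0.5141, -0.1361, 0.143]
tcp_rot: [-3.081, -0.612, 0.001]
wrist_force: [-1.3, 0.4, -2.6]
opening: 0.0329
grasp_force: 112.9
```

Run:
```python
from h import *
s=snap('side'); cv2.imwrite('pics/s5.png',cv2.resize(s['color'][130:280,240:400,::-1],None,fx=4,fy=4))
o=status.observe(); print({k:np.round(o[k],3) for k in ('t','ee_pos','wrist_force','wrist_torque','joint_vel','opening')}); print(R.from_rotvec(o['tcp_rot']).as_matrix().round(3))
s=snap('top'); im=s['color']; m=(im.min(axis=2)>150).astype(np.uint8); m[:160]=0;m[275:]=0;m[:,:225]=0;m[:,345:]=0
c=cv2.convexHull(max(cv2.findContours(m,0,2)[0],key=cv2.contourArea)); print(cv2.boxPoints(cv2.minAreaRect(c)).round(1).tolist())
```

```text
{'t': np.float64(9.55), 'ee_pos': array([ 0.514, -0.136,  0.143]), 'wrist_force': array([ 0.228,  0.661, -2.752]), 'wrist_torque': array([ 0.012, -0.01 , -0.004]), 'joint_vel': array([ 0.001, -0.   , -0.001, -0.002, -0.003,  0.   ,  0.   ]), 'opening': np.float64(0.033)}
[[ 0.924  0.382 -0.   ]
 [ 0.382 -0.924  0.   ]
 [-0.    -0.    -1.   ]]
[[306.0, 160.0], [344.0, 160.0], [344.0, 274.0], [306.0, 274.0]]
```

View pics/s5.png

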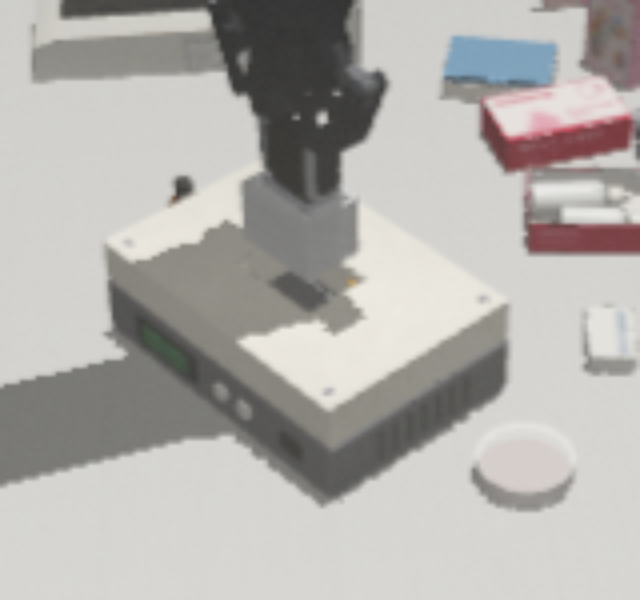

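The block hangs level and still about 19 mm above the heater's top. The well is empty, the heater is in place, and the bystanders near it look undisturbed.

```bash
python3 -c "
from station import ticket; print(ticket.sign_off())"
```

```text
the job is handed in; nothing more can be done
None
```

The block was rocked left, right, left, right until it came free. I handed the job in after about 10 s of robot time, with the block held level and still about 19 mm above the heater's top, and the heater still down on the bench.

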